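# Open the cell test clamp and hold it for loading

### The arm

A 6-joint arm with a two-finger parallel gripper is mounted at the origin on the work surface. World frame = base frame: x ahead of the robot, y to its left, z up, the work surface at z = 0. Lengths are in m, angles in rad, forces in N, time in s.
With the tool pointing down it reaches from about 0.35 to 0.8 m from the base axis. Payload 7.3 kg.
Tool frame: the origin (TCP) lies between the finger pads; the fingertips stand 25 mm ahead of it and the grasp point (between the pads) lies 6 mm ahead of it (r.tip_extent is the distance from the TCP to the fingertips, in m); z points along the fingers, y is the line along which they close (so a half turn about z gives the same grasp; the last joint's range is limited). The gripper opens to 85 mm and grips with 20 to 120 N. Pads are 22 mm wide; open, the fingers measure 114 mm over their backs; the gripper's body (76 mm by 85 mm) begins 54 mm behind the grasp point. The pads swing forward as they close: fully open they stand 13 mm farther back than shut.
Start: joints at [1.048, 0.342, 1.524, -0, 1.275, -0.146], TCP at [0.193, 0.488, 0.256] pointing down, gripper open.
Joint ranges: [-2.53, 2.53], [-0.77, 2.02], [0.04, 2.7], [-1, 4.14], [0.28, 2.66], [-3.11, 3.11]. Speed limits (rad/s): [2.57, 2.57, 3.14, 3.14, 3.14, 3.14].

### API

Orientations are given as a unit quaternion [x, y, z, w].
In Python, from workcell import r, command_gripper, optics gives the robot as it stands. The module is installed in compiled form; this text tells all that it offers. Calls block until the motion is done:
- r.reach(position, orientation): joint-space move of the TCP to a pose.
- r.move_straight(position, orientation=None, speed=0.15, max_force=None): straight line of the TCP; orientation=None keeps the orientation; speed is the mean speed in m/s. With max_force (N) it stops when the force on the tool has changed by that much, and returns True; else False.
- r.movej(angles): joint-space move.
- command_gripper(opening, force=None): finger opening in m; force is the grip in N (None keeps the last); returns when the fingers have stopped.
- r.hold(seconds).
- r.solve_ik(position, orientation): joint angles nearest the present ones, or None.
- r.read_state(): the state.
- optics.get_image(name): name is "scene" or "side" or "wrist"; returns (picture, depth): 400x640x3 uint8, red, green, blue; 400x640 float32, m along the optical axis (not along the pixel's ray), 0 where there is no reading.
- optics.camera_model(name): a dict with "K" (3x3 intrinsics, pixels), "R" (3x3) and "t" (3): a world point X has camera coordinates R X + t; the wrist camera has in their place "tool_from_camera" (4x4, takes a point from camera to tool coordinates, whose origin is the TCP and whose axes are the flange's). Camera axes: x right, y down, z forward; pixel columns grow to the right and rows downward; lengths in m; the calibration is good to about 2 mm. A picture is of the moment at which its call begins: read the wrist's pose just before it. camera_model takes no time and is no camera call.
A pose or a line that the arm cannot do raises r.PlanningError and nothing moves.
- r.finish_job(): hands the job in; it is judged then, once.
The state is a dict: "time_s": time; "joint_positions": joint angles; "dq": joint speeds; "tau": joint torques, N m; "eef_pos": TCP position; "eef_rot": TCP orientation; "contact_force": force on the tool from outside, world axes, zero at the start; "torque": the same for the moment, N m; "grip_width": finger opening in m; "grip_force": force on a finger pad.
Only numpy, scipy, OpenCV 4.12 (cv2) and the standard library are available. Lean on these libraries where they do the work, as an engineer would, in place of code of your own. Each camera call takes 0.05 s, during which the arm holds its last target. There are 200 camera calls.

### The job

Get the battery cell test clamp ready for me to drop a cell in: first turn the bar knob of its rotary isolator clockwise to the stop, so that the contacts are dead. Then take the upright grip of the spring-loaded contact carriage, draw it back smoothly until its pointer is level with the fin of the index clip on the scale rail, and finish while still holding it there against the spring, never letting it snap back. Leave the loose cell, the multimeter and the wrench where they are.

Things in the scene. Friction and masses are not known exactly. Their poses are not given: they have to be found in the camera images.
- clamp: Fixed cell test clamp on an 18 mm plywood board (x -190..200, y -90..175 mm). Origin on the bench under the home carriage; x: the way the carriage is drawn, towards the steel spring barrel; y to the isolator; z up. Black fixed contact block x -165..-135, aluminium rear block x 138..162, both y -42..42, top z 88 (stud 102). Steel scale rail x -25..100, y -64, top z 60. Isolator at x -105, y 118.
- carriage: Spring-loaded black carriage, 38 (x) x 84 (y) x 57 mm, top z 86, with an upright aluminium grip on top. Origin at the clamp's origin when home, axes parallel. Slides along the clamp's +x, 70 mm at most; the spring pulls it home with 6 N at home plus 1.2 N per 10 mm drawn, friction about 1 N; let go, it snaps home. 0.3 to 0.65 kg.
- carriage_grip (a point): Middle of the carriage's upright grip, z 111 mm: an aluminium plate 16 mm thick along the slide (x), 56 mm wide (y), from its foot at z 89 up to z 130 mm above the bench. Axes parallel to the clamp's.
- pointer (a point): Tip of the carriage's pointer, a flat steel strip 5 mm wide that sticks out sideways (-y) from the carriage over the scale rail, at z 67 mm. Axes parallel to the clamp's.
- index: Index clip: dark steel saddle, 14 x 18 mm, set on the scale rail, with an upright fin 3 mm wide (x) at its middle on the rail's outer side, top z 74 mm. It is fixed, 34 to 58 mm along the clamp's x from the pointer's home place. Origin in its top plate, z 62 mm; axes parallel to the clamp's. The pointer is level with it when both have the same x in the clamp's frame.
- isolator (a joint): Angle of the isolator's bar knob: 0 is on (bar along the clamp's x), 1.047 rad (60 degrees clockwise seen from above) is off, at the stop. It starts between 0 and 0.12. It turns with about 0.12 N m of friction and stays where it is left.
- isolator_grip (a point): On the axis of the isolator knob at the height to grip, z 83 mm. The knob is a grey disc of 50 mm diameter (top at z 61 mm) carrying a bar 52 mm long, 14 mm wide, up to z 91 mm; this point's x axis runs along the bar and turns with it.
- cell: Bystander: a loose blue cylindrical battery cell, 33 mm diameter, 140 mm tall, standing upright on the bench. Origin in the middle of its underside.
- meter: Bystander: a loose yellow multimeter, 150 x 78 x 36 mm, lying on the bench. Origin in the middle of its underside.
- wrench: Bystander: a loose steel wrench, 130 mm long, lying on the clamp's board beside the rear block. Origin at its underside, x along it.

How it is judged:
On the way, in this order (a step that is already met when the one before it is completed fails the run):
1. the isolator knob is turned clockwise to its stop while the carriage is still home (value of joint isolator above 0.95 rad and x of carriage in the frame of clamp below 0.008 m), for 0.2 s.
2. the carriage is drawn out by the fingers until its pointer is level with the index clip, and kept there (x of pointer in the frame of index between -0.005 and 0.005 m and contact force between the fingers and carriage above 4 N), for 0.5 s.
At the end, for the whole second after the job is handed in: The isolator is at its off stop (above 0.95 rad) and the robot's fingers alone hold the carriage still against its spring (more than 4 N on it, no loose thing wedged against it) with the pointer within 5 mm of the index mark along the slide (all of step 2 and linear speed of carriage below 0.02 m/s and value of joint isolator above 0.95 rad and contact force between carriage and cell below 0.3 N and contact force between carriage and meter below 0.3 N and contact force between carriage and wrench below 0.3 N); the arm keeps its last pose, push and grip.
It fails at once if the carriage is drawn off its home place before the isolator is off (value of joint isolator below 0.9 rad and x of carriage in the frame of clamp above 0.012 m).
It fails at once if the carriage is jerked or snaps back (faster than 0.4 m/s) (linear speed of carriage above 0.4 m/s).
It fails at once if the cell, the multimeter or the wrench is pushed away by more than 20 mm, or the cell is tipped over (distance of any of cell, meter, wrench from where it was at the start of the episode above 0.02 m or angle between cell's own z axis and vertical above 0.3 rad).
It also fails if it takes over 45 s, if anything falls off the work surface, if the arm or the gripper's body presses on something with over 40 N, if the wrist force passes 120 N, or if a joint passes its speed limit or range.

## Working session

There is one attempt and no reset: what is moved stays moved. The work goes in short steps, each a Python script; the robot and the scene stay as the last script left them, time stands still between calls to the robot, and variables do not carry over. Pictures are saved under pics/ and viewed, at most 10 in all, crops included, and the job is handed in when it is done.

```bash
mkdir -p pics; python3 - <<'E'
from workcell import r, optics
import cv2, numpy as np
s=r.read_state(); print(s['time_s'],s['eef_pos'],s['eef_rot'])
for n in ["scene","side","wrist"]:
    im,d=optics.get_image(n); m=optics.camera_model(n)
    cv2.imwrite(f'pics/{n}.png',im[:,:,::-1]); np.savez(f'{n}.npz',im=im,d=d,**m)
    print(n,{k:np.round(v,3).tolist() for k,v in m.items()},(d>0).mean())
E
```

```text
0.0 [0.19297974 0.48785596 0.2556336 ] [ 1.87293799e-01  9.82303646e-01 -7.20401743e-04 -2.45204347e-04]
scene {'K': [[411.145, 0.0, 315.051], [0.0, 411.145, 200.011], [0.0, 0.0, 1.0]], 'R': [[-0.719, 0.695, -0.007], [0.585, 0.6, -0.545], [-0.375, -0.396, -0.838]], 't': [0.421, -0.285, 1.331]} 0.99607421875
side {'K': [[450.068, 0.0, 318.6], [0.0, 450.068, 205.222], [0.0, 0.0, 1.0]], 'R': [[0.844, -0.537, 0.001], [-0.422, -0.666, -0.615], [0.331, 0.518, -0.788]], 't': [-0.515, 0.292, 1.062]} 0.99585546875
wrist {'K': [[334.23, 0.0, 319.9], [0.0, 334.23, 205.244], [0.0, 0.0, 1.0]], 'tool_from_camera': [[0.001, -0.966, -0.257, 0.066], [1.0, 0.001, 0.002, 0.001], [-0.001, -0.257, 0.966, -0.118], [0.0, 0.0, 0.0, 1.0]]} 0.9960234375
```

View pics/scene.png

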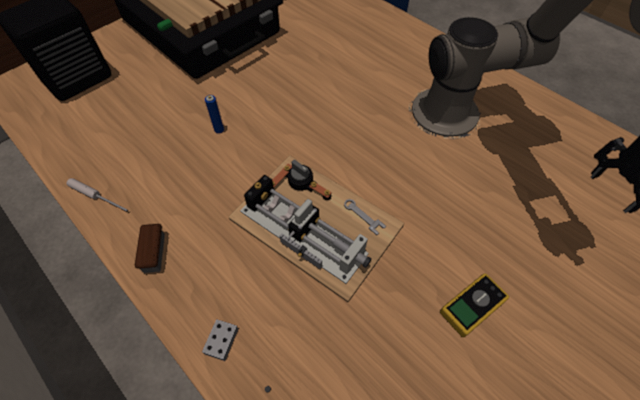

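View pics/side.png

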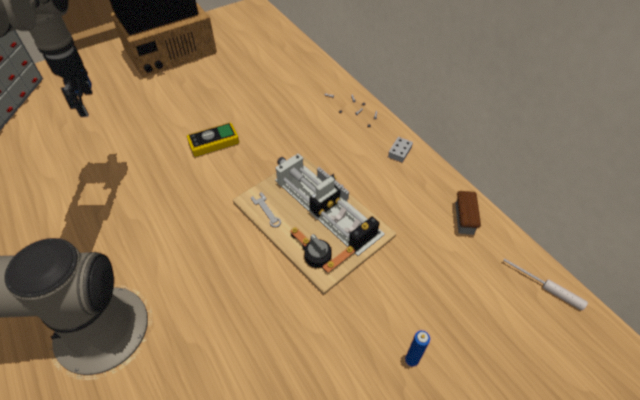

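The scene camera shows the clamp at about (310,225), with the isolator at (300,175), wrench at (364,215), cell at (214,115) and meter at (475,303). The side camera shows the carriage at (325,195) and the isolator at (317,250).

```bash
cat > h.py <<'E'
import numpy as np
from scipy.spatial.transform import Rotation as Rot
def ray(c,uv,pose=None):
    """origin, direction (unit depth) in world"""
    d=np.linalg.inv(c['K'])@[uv[0],uv[1],1]
    if pose is None: return -c['R'].T@c['t'], c['R'].T@d
    T=c['tool_from_camera']; Rw=Rot.from_quat(pose[1]).as_matrix()
    return pose[0]+Rw@T[:3,3], Rw@T[:3,:3]@d
def onplane(c,uv,z,pose=None):
    o,d=ray(c,uv,pose); return o+d*(z-o[2])/d[2]
def tri(rays):
    A=0;b=0
    for o,d in rays:
        d=d/np.linalg.norm(d);P=np.eye(3)-np.outer(d,d);A=A+P;b=b+P@o
    return np.linalg.solve(A,b)
def proj(c,X,pose=None):
    X=np.atleast_2d(X)
    if pose is None: p=X@c['R'].T+c['t']
    else:
        T=c['tool_from_camera'];Rw=Rot.from_quat(pose[1]).as_matrix()
        p=((X-pose[0])@Rw-T[:3,3])@T[:3,:3]
    p=p@c['K'].T; return p[:,:2]/p[:,2:]
def down(yaw):
    """tool z down, tool x axis at yaw in world"""
    return (Rot.from_euler('z',yaw)*Rot.from_euler('x',np.pi)).as_quat()
E
python3 - <<'E'
from h import *
c=dict(np.load('scene.npz'));s=dict(np.load('side.npz'))
print('scene corners',[onplane(c,p,.018)[:2].round(3).tolist() for p in [(291,157),(403,227),(349,297),(231,217)]])
print('side corners',[onplane(s,p,.018)[:2].round(3).tolist() for p in [(326,290),(234,205),(394,235)]])
print('knob',onplane(c,(300,165),.091),onplane(s,(314,236),.091))
for nm,p,q,z in [('cell',(210,97),(421,333),.14),('meter',(475,303),(213,138),.03),('wrench',(364,215),(267,210),.02)]: print(nm,onplane(c,p,z),onplane(s,q,z))
print(Rot.from_quat([1.87293799e-01,9.82303646e-01,-7.20401743e-04,-2.45204347e-04]).as_matrix().round(3))
E
```

```text
scene corners [[0.491, -0.199], [0.439, 0.181], [0.679, 0.213], [0.744, -0.159]]
side corners [[0.5, -0.208], [0.425, 0.153], [0.742, -0.169]]
knob [ 0.52898919 -0.11539839  0.091     ] [ 0.53369315 -0.09923587  0.091     ]
cell [ 0.57053199 -0.44646524  0.14      ] [ 0.57364299 -0.44378485  0.14      ]
meter [0.4831975  0.42916899 0.03      ] [0.48417327 0.4207951  0.03      ]
wrench [0.48582018 0.08545549 0.02      ] [0.49455481 0.08571793 0.02      ]
[[-0.93   0.368 -0.001]
 [ 0.368  0.93  -0.001]
 [ 0.    -0.002 -1.   ]]
```

```bash
python3 - <<'E'
from workcell import r, optics
from h import *
import cv2
q=down(-2.98)
for i,p in enumerate([(.58,-.06,.27),(.60,.06,.27)]):
    r.reach(list(p),q.tolist()); s=r.read_state()
    im,d=optics.get_image('wrist'); m=optics.camera_model('wrist')
    cv2.imwrite(f'pics/w{i}.png',im[:,:,::-1])
    np.savez(f'w{i}.npz',im=im,d=d,pos=s['eef_pos'],rot=s['eef_rot'],**m)
    print(s['time_s'],s['eef_pos'],s['joint_positions'])
E
```

```text
2.5333 [ 0.57999722 -0.05918088  0.27004802] [-2.33203417e-01  4.40043717e-01  1.33444811e+00  1.97398164e-04
  1.36710909e+00 -1.96657253e+00]
3.1417 [0.59988355 0.06126105 0.26989576] [-2.51116713e-02  4.78534203e-01  1.27263154e+00 -3.37408883e-04
  1.39055924e+00 -1.75989370e+00]
```

View pics/w0.png

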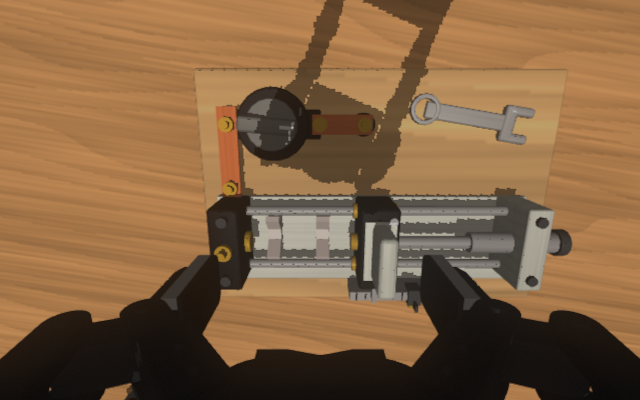

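View pics/w1.png

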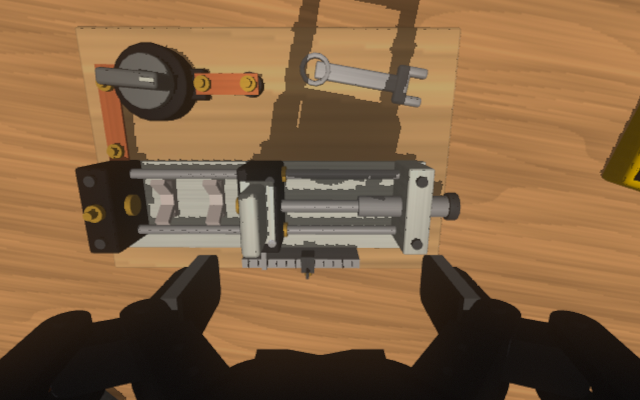

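w0/w1: board corners at (195,70),(567,69) / (78,28),(460,28); knob near (272,125) / (145,78); grip top near (385,262) / (250,225); index fin near (415,300) / (308,268). Next, depth clustering.

```bash
cat >> h.py <<'E'
def cloud(c):
    v,u=np.mgrid[:400,:640]; D=c['d']
    p=np.stack([u,v,np.ones_like(u)],-1)@np.linalg.inv(c['K']).T*D[...,None]
    T=c['tool_from_camera'];Rw=Rot.from_quat(c['rot']).as_matrix()
    return (p@T[:3,:3].T+T[:3,3])@Rw.T+c['pos']
E
python3 - <<'E'
from h import *
import cv2
W=[dict(np.load(f'w{i}.npz')) for i in (0,1)]
P=lambda c:(c['pos'],c['rot'])
def t2(n,a,b): 
    X=tri([ray(W[0],a,P(W[0])),ray(W[1],b,P(W[1]))]);print(n,X.round(4));return X
t2('boardR',(567,69),(460,28));t2('boardL',(195,70),(78,28))
t2('rearblk bolt top',(543,223),(422,181));t2('rear bolt bot',(531,282),(417,244));t2('fixblk',(222,254),(93,214))
def rect(n,c,zr,box):
    X=cloud(c);m=(X[...,2]>zr[0])&(X[...,2]<zr[1])&(c['d']>0);
    u0,u1,v0,v1=box;k=np.zeros_like(m);k[v0:v1,u0:u1]=1;m&=k
    pts=X[m];rc=cv2.minAreaRect((pts[:,:2]*1000).astype(np.float32))
    # long axis direction
    b=cv2.boxPoints(rc);e=max((b[1]-b[0],b[2]-b[1]),key=np.linalg.norm)
    print(n,m.sum(),np.round(rc[0],1),np.round(sorted(rc[1]),1),'long axis deg',round(np.degrees(np.arctan2(e[1],e[0]))%180,1),'z',np.percentile(pts[:,2],[5,50,95]).round(4))
for i,(kb,gb,ib) in enumerate([((215,320,80,165),(360,405,205,305),(400,425,285,315)),((85,205,35,125),(230,275,165,262),(295,320,240,282))]):
    rect(f'knob{i}',W[i],(.078,.1),kb);rect(f'disc{i}',W[i],(.052,.068),kb);rect(f'grip{i}',W[i],(.12,.14),gb);rect(f'clip{i}',W[i],(.064,.085),ib)
    rect(f'board{i}',W[i],(.012,.024),(0,640,0,400))
for i,(a,b) in enumerate([((235,305,85,160),(330,440,190,312)),((85,205,35,125),(230,330,155,290))]):
    for j,(u0,u1,v0,v1) in enumerate((a,b)):
        cr=W[i]['im'][v0:v1,u0:u1,::-1];cv2.imwrite(f'pics/c{i}{j}.png',cv2.resize(cr,(390,290),interpolation=cv2.INTER_CUBIC))
cv2.imwrite('pics/crops.png',np.vstack([np.hstack([cv2.imread(f'pics/c{i}{j}.png') for j in (0,1)]) for i in (0,1)]))
E
```

```text
boardR [0.427  0.1774 0.0167]
boardL [ 0.4902 -0.2049  0.0128]
rearblk bolt top [0.5757 0.1513 0.0936]
rear bolt bot [0.6365 0.1626 0.0899]
fixblk [ 0.6551 -0.1393  0.0932]
knob0 983 [ 531.  -113.5] [14.1 51.3] long axis deg 94.5 z [0.0889 0.0912 0.0926]
disc0 1349 [ 531.  -114.8] [56.9 61.9] long axis deg 15.9 z [0.0596 0.0614 0.0627]
grip0 1235 [630.    8.5] [16.4 56. ] long axis deg 9.5 z [0.1237 0.1301 0.1315]
clip0 203 [687.1  63.1] [14.2 20.7] long axis deg 12.3 z [0.0642 0.0652 0.075 ]
board0 38676 [ 648.2 -115.5] [365.  718.7] long axis deg 116.4 z [0.0174 0.0187 0.02  ]
knob1 1200 [ 531.1 -113.2] [14.  52.4] long axis deg 94.5 z [0.0834 0.091  0.0924]
disc1 1639 [ 528.8 -111.9] [53.1 58.4] long axis deg 154.8 z [0.0562 0.0611 0.0626]
grip1 1352 [629.9   8.6] [16.4 55.1] long axis deg 9.5 z [0.1238 0.1299 0.1313]
clip1 192 [687.4  63.7] [12.7 20.9] long axis deg 9.2 z [0.0642 0.0649 0.0743]
board1 42952 [583.4  19.3] [402.6 742.6] long axis deg 123.4 z [0.0171 0.0185 0.0199]
```

View pics/crops.png

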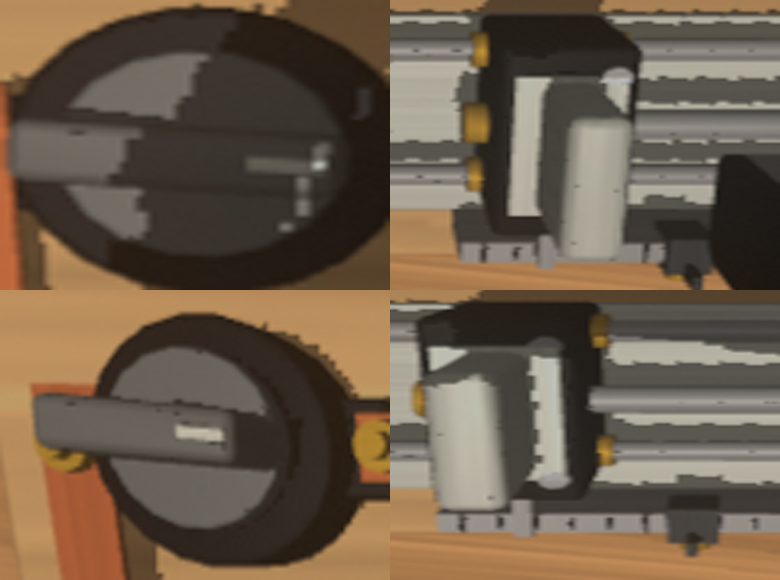

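The crops show the knob bar (about 5° clockwise of on), the grip, the pointer at w0 (374,293) / w1 (264,260) and the clip fin at w0 (415,303) / w1 (307,275). Clamp yaw is about 99.5°, and all heights agree with the text. Now I turn the knob.

```bash
python3 - <<'E'
from workcell import r, optics, command_gripper
from h import *
import cv2
W=[dict(np.load(f'w{i}.npz')) for i in (0,1)]
P=lambda c:(c['pos'],c['rot'])
ex=np.array([np.cos(np.radians(99.5)),np.sin(np.radians(99.5)),0])
a=tri([ray(W[0],(373.7,293),P(W[0])),ray(W[1],(263.8,259.7),P(W[1]))]);b=tri([ray(W[0],(414.6,303.6),P(W[0])),ray(W[1],(307.4,274.6),P(W[1]))])
print('pointer',a,'fin',b,'travel',(b-a)@ex, 'pointer vs grip',(a-[.63,.0085,.1])@ex)
q=down(np.radians(94.5)).tolist()
command_gripper(.05,30)
r.reach([.531,-.1134,.20],q)
print(r.move_straight([.531,-.1134,.092],speed=.1,max_force=12), r.read_state()['eef_pos'])
print(command_gripper(0.0,40)); s=r.read_state()
print('grip',s['grip_width'],s['grip_force'],s['contact_force'],s['torque'])
j=np.array(s['joint_positions'])
for k in range(1,6):
    jj=j.copy();jj[5]+=np.radians(58)*k/5; r.movej(jj.tolist()); s=r.read_state()
    print(k,s['time_s'],s['joint_positions'][5]-j[5],np.round(s['torque'],2),np.round(s['contact_force'],1),np.round(s['eef_pos'],4))
E
```

```text
pointer [0.68642572 0.0183279  0.06717209] fin [0.6953454  0.06587801 0.06418225] travel 0.04542581155777428 pointer vs grip 0.00038018733798302236
False [ 0.53141536 -0.11353481  0.09260329]
False
grip 0.013585830030691701 40.446635484695435 [0.36547357 0.36101983 3.32938098] [ 0.08478654  0.09900008 -0.0534326 ]
1 6.7917 0.1986394668337284 [ 0.07 -0.28 -0.11] [ 2.1 -1.   0.9] [ 0.5315 -0.1135  0.0925]
2 7.1 0.3986435988004549 [ 0.11 -0.6  -0.07] [ 4.5  1.  -1.1] [ 0.5317 -0.1136  0.0925]
3 7.4083 0.6022901981382354 [ 0.02 -0.74 -0.12] [ 5.6  0.1 -2.6] [ 0.532  -0.1137  0.0926]
4 7.7167 0.8047657529430123 [-0.07 -0.94 -0.15] [ 5.9 -0.5 -3.7] [ 0.5322 -0.1138  0.0925]
5 8.025 1.0053697411972495 [-0.16 -1.01  1.04] [ 6.3 -0.8 -3.9] [ 0.5324 -0.114   0.0926]
```

The torque jumped to 1.04 N m, so the knob is at its stop. I release it, check from above, then go to the carriage.

```bash
python3 - <<'E'
from workcell import r, optics, command_gripper
from h import *
import cv2
command_gripper(.05); p=r.read_state()['eef_pos']
r.move_straight([p[0],p[1],.2],speed=.15)
q=down(np.radians(9.5)).tolist()
r.reach([.63,.0085,.22],q); s=r.read_state()
im,d=optics.get_image('wrist'); c=dict(optics.camera_model('wrist'),d=d,im=im,pos=s['eef_pos'],rot=s['eef_rot'])
cv2.imwrite('pics/w2.png',im[:,:,::-1]); np.savez('w2.npz',**c)
im2,_=optics.get_image('side');si=dict(optics.camera_model('side'))
u,v=proj(si,[.531,-.1134,.09])[0].astype(int);u2,v2=320,200
cv2.imwrite('pics/s2.png',np.vstack([cv2.resize(im2[v-35:v+35,u-60:u+60,::-1],(480,280),interpolation=cv2.INTER_CUBIC),cv2.resize(im[:,:,::-1],(480,300))]))
X=cloud(c)
def rect(n,zr,lim):
    m=(X[...,2]>zr[0])&(X[...,2]<zr[1])&(np.hypot(X[...,0]-lim[0],X[...,1]-lim[1])<lim[2])
    if m.sum()<20: print(n,m.sum());return
    rc=cv2.minAreaRect((X[m][:,:2]*1000).astype(np.float32)); b=cv2.boxPoints(rc);e=max((b[1]-b[0],b[2]-b[1]),key=np.linalg.norm)
    print(n,m.sum(),np.round(rc[0],1),np.round(sorted(rc[1]),1),np.degrees(np.arctan2(e[1],e[0]))%180)
rect('knob',(.082,.097),(.531,-.1134,.04));rect('grip',(.124,.14),(.63,.0085,.045))
print(s['time_s'],s['eef_pos'])
E
```

```text
knob 0
grip 1976 [630.7   9. ] [15.9 54.9] 9.187738
10.05 [0.62922916 0.0081101  0.21862783]
```

View pics/s2.png

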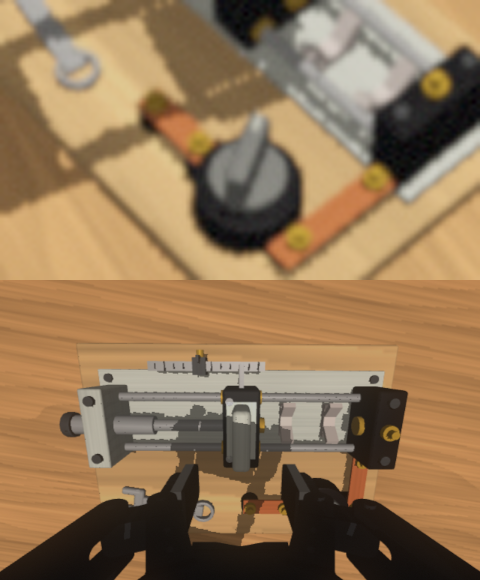

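The crop shows the bar running from about (258,118) to (235,205), turned well clear of on; I compare that with the projected angle. The lower view shows the grip between the fingers, with the clip fin at (201,355) and the pointer at (241,375). Now I grasp and draw.

```bash
python3 - <<'E'
from workcell import r, optics, command_gripper
from h import *
si=dict(optics.camera_model('side'))
u,v=proj(si,[.531,-.1134,.09])[0].astype(int)
A=onplane(si,(u-60+258/4,v-35+118/4),.091);B=onplane(si,(u-60+235/4,v-35+205/4),.091)
print('bar deg (stop = 39.5)',np.degrees(np.arctan2(*(A-B)[1::-1]))%180)
g=np.array([.6302,.0087]);a=np.radians(99.5);ex=np.array([np.cos(a),np.sin(a)])
r.move_straight([*g,.118],speed=.1,max_force=12)
command_gripper(0.0,70); s=r.read_state()
print(s['grip_width'],s['grip_force'],np.round(s['contact_force'],1),s['eef_pos'],s['time_s'])
if s['grip_width']>.012:
    p0=np.array(s['eef_pos'])
    for k in (.015,.030,.045):
        p=p0+k*np.r_[ex,0]; r.move_straight(p.tolist(),speed=.03); s=r.read_state()
        print(k,(np.array(s['eef_pos'])-p0)[:2]@ex,np.round(s['contact_force'],1),s['grip_width'])
E
```

```text
bar deg (stop = 39.5) 45.05274747119452
0.014961093290047052 69.57740306854248 [ 0.1 -5.2  3.1] [0.63062861 0.00763053 0.11874735] 11.7167
0.015 0.013485552119799885 [ 0.6 -7.3 -0.8] 0.0153903399598876
0.03 0.02805405325928755 [ 1.2 -8.  -1.7] 0.015360259945482308
0.045 0.04259897772312261 [ 1.7 -9.5 -1.1] 0.01509945759982617
```

```bash
python3 - <<'E'
from workcell import r, optics
from h import *
import cv2
s=r.read_state()
im,d=optics.get_image('wrist'); c=dict(optics.camera_model('wrist'),d=d,im=im,pos=s['eef_pos'],rot=s['eef_rot']); np.savez('w3.npz',**c)
for n in ('side','scene'):
    i2,d2=optics.get_image(n); m=optics.camera_model(n)
    v,u=np.mgrid[:400,:640]; p=np.stack([u,v,np.ones_like(u)],-1)@np.linalg.inv(m['K']).T*d2[...,None]
    X=(p-m['t'])@m['R']
    k=(X[...,2]>.076)&(X[...,2]<.1)&(np.hypot(X[...,0]-.531,X[...,1]+.1134)<.035)
    Y=X[k][:,:2]; rc=cv2.minAreaRect((Y*1000).astype(np.float32));w=np.linalg.svd(Y-Y.mean(0))[2][0]
    print(n,k.sum(),Y.mean(0),np.round(rc,1) if 0 else rc,'pca deg',np.degrees(np.arctan2(w[1],w[0]))%180)
    cu,cv_=proj(m,[.531,-.1134,.085])[0].astype(int)
    cv2.imwrite(f'pics/k_{n}.png',cv2.resize(i2[cv_-24:cv_+24,cu-32:cu+32,::-1],(384,288),interpolation=cv2.INTER_CUBIC))
Pp=proj(c,[.6862-.0074,.0183+.0443,.067],(c['pos'],c['rot']))[0].astype(int); print(Pp)
cr=cv2.resize(im[max(Pp[1]-48,0):Pp[1]+48,Pp[0]-64:Pp[0]+64,::-1],(768,576)[:2] if 0 else (400,300),interpolation=cv2.INTER_CUBIC)
cv2.imwrite('pics/v3.png',np.vstack([np.hstack([cv2.imread('pics/k_side.png'),cv2.imread('pics/k_scene.png')]),np.pad(cr,((0,0),(0,368),(0,0)))]))
E
```

```text
side 128 [ 0.52956249 -0.1207626 ] ((531.6450805664062, -117.87051391601562), (52.800498962402344, 13.96268081665039), 39.55118179321289) pca deg 38.75344204796755
scene 29 [ 0.54407504 -0.10948727] ((539.2257690429688, -116.45133209228516), (41.01757049560547, 5.912762641906738), 47.32902145385742) pca deg 43.667709416657985
[314 133]
```

View pics/v3.png

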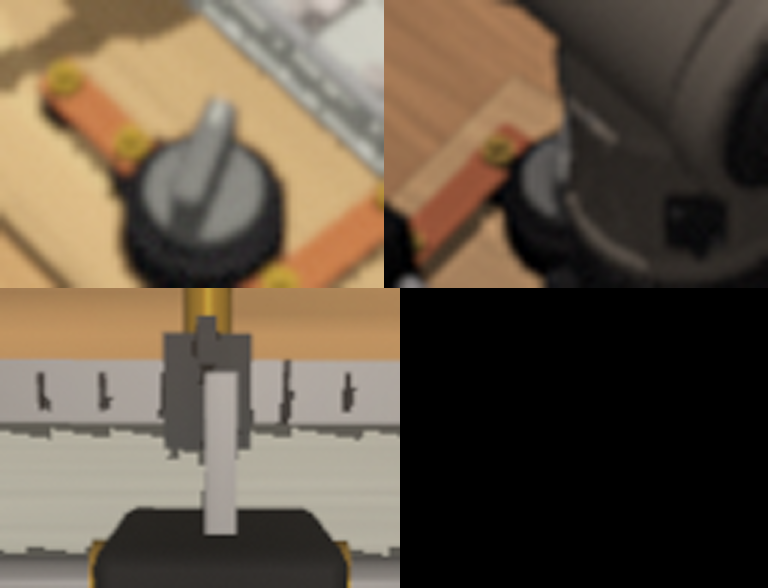

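Side depth puts the bar at 39.55°, which is the off stop. In the lower crop the pointer is at x≈221 and the fin/saddle centre at about 207, so it needs about 2 mm more draw.

```bash
python3 - <<'E'
from workcell import r, optics
from h import *
import cv2
p0=np.array([.63062861,.00763053,.11874735]);a=np.radians(99.5);ex=np.array([np.cos(a),np.sin(a),0])
r.move_straight((p0+.0471*ex).tolist(),speed=.02); r.hold(.8); s=r.read_state()
print((np.array(s['eef_pos'])-p0)@ex,s['contact_force'],s['grip_force'],s['grip_width'],s['time_s'],np.abs(s['dq']).max())
im,d=optics.get_image('wrist')
cv2.imwrite('pics/v4.png',cv2.resize(im[85:181,250:378,::-1],(400,300),interpolation=cv2.INTER_CUBIC))
E
```

```text
0.04448777265004808 [ 1.85116598 -9.88382214 -2.34661984] 68.99155139923096 0.015077839554549041 14.8417 0.0012275656229139894
```

View pics/v4.png

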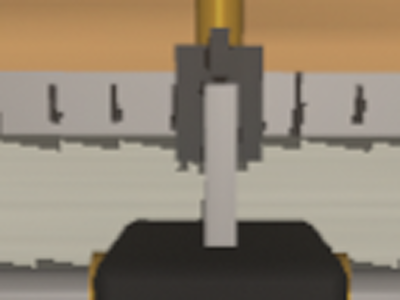

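The pointer (x≈221) is now level with the fin and saddle centre (x≈219), held steady with 69 N of grip.

```bash
python3 -c "
from workcell import r
print(r.finish_job(), r.read_state()['time_s'])"
```

```text
the job is handed in; nothing more can be done
the job is handed in; nothing more can be done
```

The job is handed in, with no verdict shown: the isolator measured at its off stop (about 60° clockwise), and the gripper is holding the carriage against its spring with the pointer within about 0.5 mm of the index fin; the cell, multimeter and wrench were not touched.

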